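Roll the counter price block to 4-2

ROBOT

A 6-joint arm with a two-finger parallel gripper is mounted at the origin on the work surface. World frame = base frame: x ahead of the robot, y to its left, z up, the work surface at z = 0. Lengths are in m, angles in degrees, forces in N, time in s.
With the tool pointing down it reaches from about 0.325 to 0.775 m from the base axis. Payload 5.5 kg.
Tool frame: the origin (TCP) lies midway between the tips of the shut fingers; the grasp point (between the pads) lies 19 mm behind it; z points along the fingers, y is the line along which they close (so a half turn about z gives the same grasp; the last joint's range is limited). The gripper opens to 88 mm and grips with 3 to 60 N. Pads are 20 mm wide; open, the fingers measure 115 mm over their backs; the gripper's body (75 mm by 178 mm) begins 61 mm behind the grasp point.
Start: joints at [-3.249, 5.22, 70.514, -0, 104.267, -3.249], TCP at [0.6, -0, 0.223] pointing down, gripper open.
Joint ranges: [-164.24, 164.24], [-49.07, 125.15], [9.68, 141.18], [-86.29, 266.29], [3.28, 154.24], [-151.56, 151.56]. Speed limits (degrees/s): [147.25, 147.25, 172.46, 180, 180, 180].

INTERFACE

Orientations are given as [roll, pitch, yaw] about the fixed x, y, z axes, in that order (R = Rz(yaw) Ry(pitch) Rx(roll)).
In Python, from cell import r gives the robot as it stands. Calls block until the motion is done:
- r.move_ptp(position, orientation): joint-space move of the TCP to a pose.
- r.move_linear(position, ori=None, rate=0.15, threshold=None): straight line of the TCP; ori=None keeps the orientation; rate is the mean speed in m/s. With threshold (N) it stops when the force on the tool has changed by that much, and returns True; else False.
- r.movej(angles): joint-space move.
- r.command_gripper(opening): finger opening in m; the grip force is fixed at half the most; returns when the fingers have stopped.
- r.pause(seconds).
- r.inverse_kinematics(position, orientation): joint angles nearest the present ones, or None.
- r.get_state(): the state.
- r.get_image(name): name is "scene" or "side" or "wrist"; returns the picture (480x640x3 uint8, red, green, blue); there is no depth.
- r.camera_params(name): a dict with "fx", "fy", "cx", "cy" (pixels), "k1" (the pictures are not rectified: a ray, as slopes to the right and down, at radius r is drawn at 1 + k1 r^2 times it, then the intrinsics apply), "world_to_cam" (4x4, takes a point from world to camera coordinates). Camera axes: x right, y down, z forward; pixel columns grow to the right and rows downward; lengths in m; the calibration is good to about 2 mm. A picture is of the moment at which its call begins: read the wrist's pose just before it. camera_params takes no time and is no camera call; for the wrist camera it gives the pose at the moment of the call.
A pose or a line that the arm cannot do raises r.Unreachable and nothing moves.
- r.job_done(): hands the job in, once; it reports no verdict.
The state is a dict: "clock": time; "joints": joint angles; "joint_vel": joint speeds; "tau": joint torques, N m; "eef_pos": TCP position; "eef_rot": TCP orientation; "ft_force": force on the tool from outside, world axes, zero at the start; "torque": the same for the moment, N m; "width": finger opening in m.
Only numpy, scipy, OpenCV 4.12 (cv2) and the standard library are available. Lean on these libraries where they do the work, as an engineer would, in place of code of your own. Each camera call takes 0.05 s, during which the arm holds its last target. There are 200 camera calls.

TASK

On the shop counter, change the price shown on the two-wheel price block to 4-2: roll its left wheel until the crossbar stands level with the four-dot mark, and its right wheel until the crossbar stands level with the two-dot mark (left and right as seen from the robot). Leave the wheel of the similar one-wheel block as it is, and let go of everything at the end.

Things in the scene. Friction and masses are not known exactly. Their poses are not given: they have to be found in the camera images.
- price_block: Two-wheel block: grey housing 130 (x) x 172 (y) x 50 mm high, fixed to the counter, yaw within 17 deg. Origin: centre of its underside; x away from the robot, y to its left, z up. Two grey wheels, radius 34, 26 wide, half out of the top, on an axle along y at x = 0, z = 55; left wheel's middle at y = +24, right one's at y = -60. White scale discs, radius 50, fill y = 48 to 68 and -36 to -16.
- left_wheel (a joint): Left wheel's angle (rad): 0 = crossbar straight up, + leans away from the robot; stops at -0.95 and 0.95. Marks on the scale disc to its left: 1, 2, 3, 4, 5 black dots, as on dice, parted by thin lines, from the robot's side to the far side at -0.8, -0.4, 0, 0.4, 0.8: four dots = +0.4. Friction of about 1 N at the crossbar keeps it where it is left; no clicks or spring.
- right_wheel (a joint): Right wheel's angle (rad), same sense, stops, friction and marks (on the scale disc to its own left, between the two wheels): two dots = -0.4.
- left_wheel_bar (a point): Centre of the left wheel's crossbar: steel rod 12 mm thick, 26 mm long, parallel to the axle and 62 mm from it, on a stem 7 mm (x) by 12 mm (y). In the block's frame x = 62 sin(angle), z = 55 + 62 cos(angle) mm. Pinch it from above, fingers closing along the block's x, open about 45 mm, tips about 13 mm below its centre, and carry it along its arc: the rod turns between the fingers.
- right_wheel_bar (a point): Centre of the right wheel's crossbar, same sizes as the left one's.
- single_wheel_bar (a point): Centre of the crossbar of the similar one-wheel block (housing 130 x 88 x 50 mm), a bystander fixed 0.26 to 0.4 m to the left or right of the two-wheel block; its wheel is not to be turned.

How it is judged (in metres and radians):
At the end, for the whole second after the job is handed in: The left wheel rests at the four-dot mark (+0.4 rad) and the right wheel at the two-dot mark (-0.4 rad), each within 0.18 rad (10 degrees), both at rest (value of joint left_wheel between 0.22 and 0.58 rad and value of joint right_wheel between -0.58 and -0.22 rad and velocity of joint left_wheel between -0.1 and 0.1 rad/s and velocity of joint right_wheel between -0.1 and 0.1 rad/s); the robot touches nothing.
It fails at once if The crossbar of the one-wheel block is moved more than 10 mm (distance of single_wheel_bar from where it was at the start of the episode above 0.01 m).
It also fails if it takes over 38 s, if anything falls off the work surface, if the arm or the gripper's body presses on something with over 40 N, if the wrist force passes 120 N, or if a joint passes its speed limit or range.

## Working session

There is one attempt and no reset: what is moved stays moved. The work goes in short steps, each a Python script; the robot and the scene stay as the last script left them, time stands still between calls to the robot, and variables do not carry over. Pictures are saved under pics/ and viewed, on a budget of 10 in all, crops included, one or two more only if the job needs it, and the job is handed in when it is done.

```bash
ls; mkdir -p pics; python3 - <<'E'
from cell import r
import cv2
for n in ("scene","side"):
    im=r.get_image(n); cv2.imwrite(f"pics/{n}0.png",im[:,:,::-1])
    p=r.camera_params(n); print(n,{k:(v if k!="world_to_cam" else [list(map(lambda t:round(float(t),3),q)) for q in v]) for k,v in p.items()})
print(r.get_state())
E
```

```text
pics
scene {'fx': 563.005021232616, 'fy': 563.005021232616, 'cx': 320.13216610641814, 'cy': 235.93712524530787, 'k1': 0.05272294938762069, 'world_to_cam': [[-0.194, 0.981, 0.004, 0.115], [0.62, 0.126, -0.774, -0.264], [-0.76, -0.148, -0.633, 1.388], [0.0, 0.0, 0.0, 1.0]]}
side {'fx': 476.8778633718248, 'fy': 476.8778633718248, 'cx': 323.2658060183214, 'cy': 240.8777478522222, 'k1': -0.07404234399671003, 'world_to_cam': [[-0.989, -0.144, -0.02, 0.554], [-0.059, 0.519, -0.853, 0.112], [0.133, -0.842, -0.522, 0.735], [0.0, 0.0, 0.0, 1.0]]}
{'clock': 0.1, 'joints': array([-3.24656109e+00,  5.25882933e+00,  7.05728654e+01,  5.78626013e-04,
        1.04265297e+02, -3.24898967e+00]), 'joint_vel': array([-0.03173827, -0.01838741, -0.09178633,  0.02191843,  0.04326522,
       -0.03092077]), 'tau': array([ 2.46603209e-03, -4.47854412e+01, -4.07573140e+01,  6.99365954e-02,
        2.83264846e-02, -6.35370566e-05]), 'eef_pos': array([5.99753247e-01, 3.77358531e-05, 2.21640414e-01]), 'eef_rot': array([-1.79903196e+02, -6.05716740e-03,  9.00025656e+01]), 'ft_force': array([0.12821595, 0.29315646, 0.46583411]), 'torque': array([-0.01455386, -0.04396532,  0.05321566]), 'width': 0.0880562329747194}
```

View pics/scene0.png

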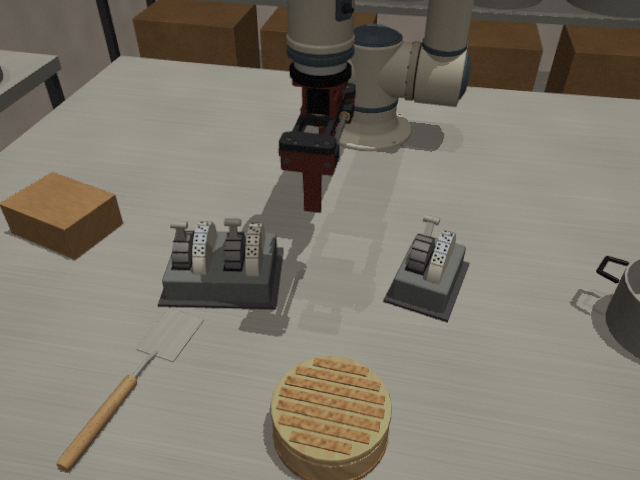

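View pics/side0.png

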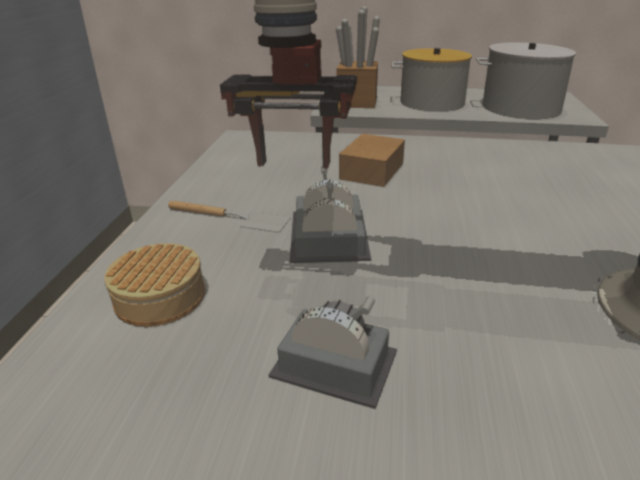

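The scene view faces the robot: the two-wheel block is at about (222,268) and the one-wheel block at about (430,272). In the side view the two-wheel block is at about (329,230). I'll enlarge both views of it.

```bash
python3 - <<'E'
import cv2,numpy as np
a=cv2.imread("pics/scene0.png")[205:315,150:295]; b=cv2.imread("pics/side0.png")[160:270,280:380]
a=cv2.resize(a,None,fx=5,fy=5,interpolation=cv2.INTER_CUBIC)
cv2.imwrite("pics/a.png",cv2.convertScaleAbs(a,alpha=1.5))
b=cv2.resize(b,None,fx=5,fy=5,interpolation=cv2.INTER_CUBIC)
cv2.imwrite("pics/b.png",cv2.convertScaleAbs(b,alpha=1.5))
E
```

```text
(no output)
```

View pics/a.png

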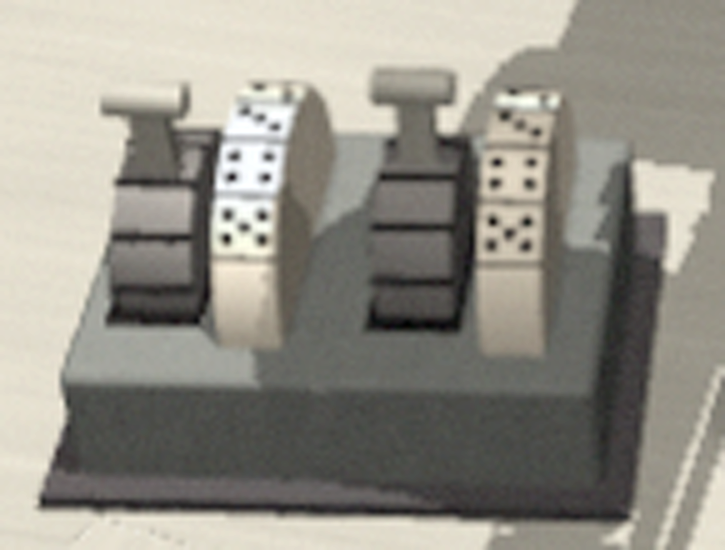

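View pics/b.png

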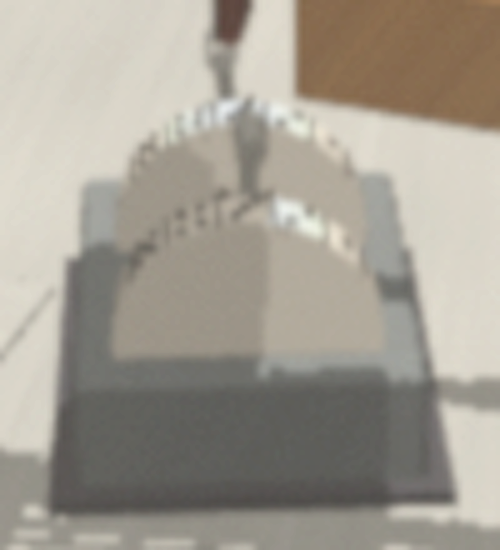

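The enlarged views give the housing's top corners, scene (163,282), (270,284), (276,234), and the bars, scene L (232,222), R (179,225) and side L (330,187), R (324,172). I'll fit the pose and both angles together.

```bash
cat > h.py <<'E'
import numpy as np
from scipy.optimize import least_squares
def proj(P,c):
    q=c["world_to_cam"][:3,:3]@np.asarray(P)+c["world_to_cam"][:3,3]
    u=q[:2]/q[2]; u=u*(1+c["k1"]*(u@u))
    return np.array([c["fx"]*u[0]+c["cx"],c["fy"]*u[1]+c["cy"]])
def w(p,b):  # block frame -> world, p=(x,y,yaw)
    c,s=np.cos(p[2]),np.sin(p[2])
    return np.array([p[0]+c*b[0]-s*b[1],p[1]+s*b[0]+c*b[1],b[2]])
def bar(a,y): return [.062*np.sin(a),y,.055+.062*np.cos(a)]
YL,YR=.024,-.060
E
python3 - <<'E'
from h import *; from cell import r
S,D=r.camera_params("scene"),r.camera_params("side")
def ft(v):
    L,R=bar(v[3],YL),bar(v[4],YR)
    return [(S,(.065,-.086,.05),(163,281.6)),(S,(.065,.086,.05),(270,283.6)),(S,(-.065,.086,.05),(276,234)),
     (S,L,(232.4,222.2)),(S,R,(179,225.4)),(D,L,(329.6,187)),(D,R,(324.4,172)),
     # disc top-right corner: 4/5 line on the discs
     (S,(.05*np.sin(.6),-.026,.055+.05*np.cos(.6)),(150+250/5,205+196/5)),
     (S,(.05*np.sin(.6),.058,.055+.05*np.cos(.6)),(150+513/5,205+202/5))]
f=lambda v:np.concatenate([proj(w(v,b),c)-u for c,b,u in ft(v)])
s=least_squares(f,[.6,-.2,0,0,0],loss="soft_l1"); print(s.x.round(4)); print(f(s.x).reshape(-1,2).round(1))
E
```

```text
[ 0.5759 -0.1709  0.1763 -0.0691  0.0656]
[[-1.8 -0. ]
 [-0.1 -0.4]
 [ 0.4 -2.2]
 [ 0.6  0.2]
 [ 0.4 -0.6]
 [ 0.1  0.3]
 [-0.8 -2.5]
 [-0.3  0.6]
 [ 0.2  0.2]]
```

```bash
python3 - <<'E'
from h import *; from cell import r; import cv2
p=(.5759,-.1709,.1763)
o=[180,0,90+np.degrees(p[2])]
r.command_gripper(.045)
t=w(p,bar(-.07,YL)); r.move_ptp(list(t+[0,0,.10]),o)
c=r.camera_params("wrist"); im=r.get_image("wrist")[:,:,::-1].copy()
for b in (bar(-.07,YL),bar(.066,YR),(.05*np.sin(.6),-.026,.055+.05*np.cos(.6)),(.05*np.sin(.6),.058,.055+.05*np.cos(.6))):
    u=proj(w(p,b),c); print(u.round()); cv2.drawMarker(im,tuple(int(k) for k in u),(0,0,255),0,14,1)
cv2.imwrite("pics/w1.png",im); s=r.get_state(); print(s["clock"],s["eef_pos"],s["eef_rot"],s["width"])
E
```

```text
[319. 234.]
[329. 323.]
[354. 279.]
[357. 189.]
1.625 [ 0.56784104 -0.14681397  0.21701898] [ 1.79964021e+02 -3.61138740e-02  1.00116592e+02] 0.044773005524403345
```

View pics/w1.png

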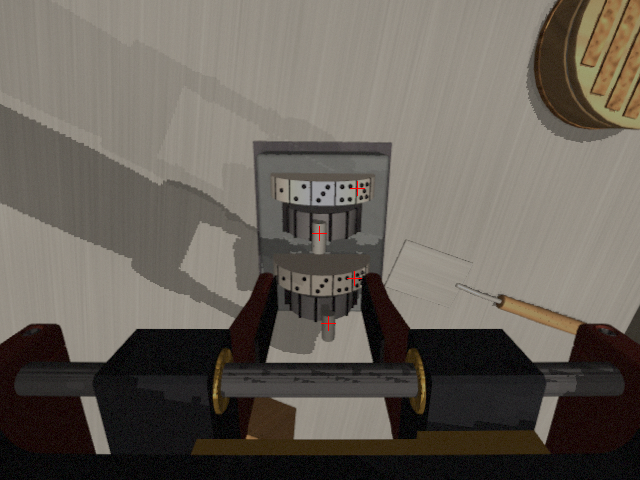

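The wrist view shows the left bar at (319,237) and the right bar at (328,328), each 3–5 px below my marks. The disc 4/5 lines are about 3 px left of theirs, so the block sits about 3 mm to the right and 2 mm nearer. That is small, so I'll correct for it and turn the left wheel.

```bash
cat >> h.py <<'E'
P=(.574,-.1745,.1763)
O=[180,0,90+np.degrees(P[2])]
def turn(r,y,a0,a1,n=6):
    T=lambda a,dz=0: list(w(P,bar(a,y))+[0,0,dz-.013])
    r.move_ptp(T(a0,.09),O)
    if r.move_linear(T(a0),rate=.08,threshold=10): print("contact on the way down",r.get_state()["ft_force"]); return
    r.command_gripper(0.0); s=r.get_state(); print("gripped",s["width"],s["ft_force"].round(1))
    for a in np.linspace(a0,a1,n+1)[1:]:
        r.move_linear(T(a),rate=.06); print(round(a,2),r.get_state()["ft_force"].round(1))
    r.command_gripper(.045); r.move_linear(T(a1,.09),rate=.15)
    s=r.get_state(); print(s["clock"],s["width"],s["ft_force"].round(1))
E
python3 - <<'E'
from h import *; from cell import r; import cv2
turn(r,YL,-.04,.4)
cv2.imwrite("pics/w2.png",r.get_image("wrist")[:,:,::-1])
E
```

```text
gripped 0.01106521404700414 [ 0.9 -0.5  0.4]
0.03 [-2.9 -0.2  3. ]
0.11 [-2.1 -2.5  3.3]
0.18 [-2.3 -3.   1.6]
0.25 [-5.4 -3.3  5.6]
0.33 [-8.2 -4.2  7.1]
0.4 [-6.6 -4.3  8.7]
6.7083 0.04510600074989405 [ 0.2 -0.6  0.3]
```

View pics/w2.png

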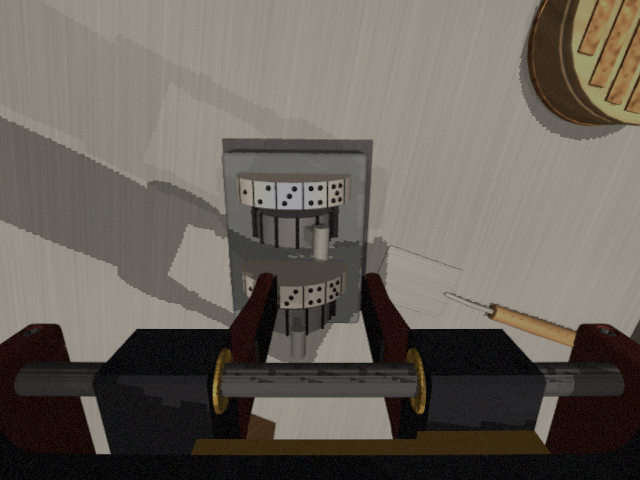

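The left bar is now at (320,242), in line with the four-dot mark at (317,195). The right bar is at (297,343), near three dots. Next is the right wheel.

```bash
python3 - <<'E'
from h import *; from cell import r; import cv2
turn(r,YR,.09,-.4)
r.move_ptp([.5,-.02,.30],O)
c=r.get_image("scene")[:,:,::-1]; 
a=cv2.resize(c[205:315,150:295],None,fx=5,fy=5,interpolation=cv2.INTER_CUBIC)
cv2.imwrite("pics/s3.png",cv2.convertScaleAbs(a,alpha=1.5))
S=r.camera_params("scene")
for n,y,a in(("L",YL,.4),("R",YR,-.4)):
    print(n,[((proj(w(P,bar(a+d,y)),S)-[150,205])*5).round() for d in(-.18,0,.18)])
print(r.get_state()["clock"])
E
```

```text
gripped 0.010910783845449683 [ 0.6 -0.3  0.2]
0.01 [4.  0.1 0.2]
-0.07 [1.8 2.  3.6]
-0.16 [2.3 2.4 5.7]
-0.24 [3.4 2.7 5.1]
-0.32 [6.4 3.9 5.6]
-0.4 [6.7 3.9 6.4]
12.025 0.04515469266125446 [ 0.1 -1.2  0.6]
L [array([398., 120.]), array([395., 150.]), array([392., 182.])]
R [array([168.,  47.]), array([160.,  53.]), array([151.,  64.])]
13.0667
```

View pics/s3.png

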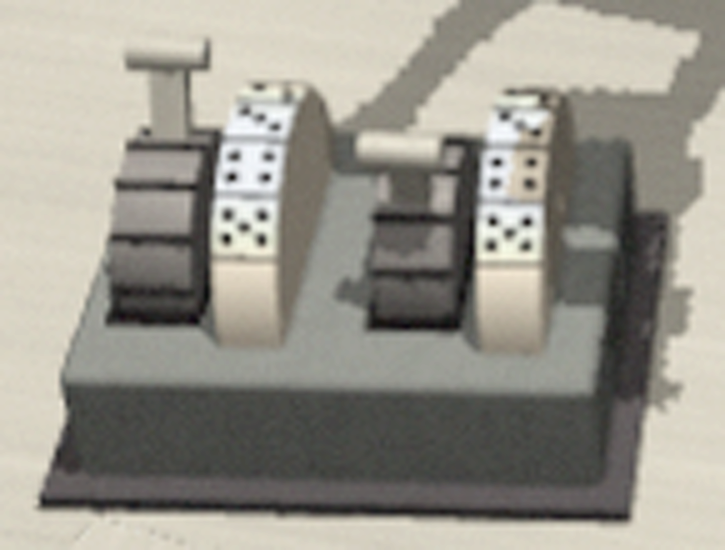

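In the crop the left bar is at (398,150), matching the predicted +0.4 position. The right bar is at (168,53), and this view is a weak test of its angle, so I'll look from above the axle.

```bash
python3 - <<'E'
from h import *; from cell import r; import cv2
r.move_ptp(list(w(P,(0,.0,.30))),O)
c=r.camera_params("wrist"); im=r.get_image("wrist")[:,:,::-1].copy()
for n,y,a in(("L",YL,.4),("R",YR,-.4)):
    print(n,[(proj(w(P,bar(a+d,y)),c)).round(1) for d in(-.18,0,.18)])
print([proj(w(P,(.05*np.sin(a),y,.055+.05*np.cos(a))),c).round(1) for y in(.058,-.026) for a in(-.6,-.2,.2,.6)])
cv2.imwrite("pics/w4.png",cv2.resize(im[80:330,200:440],None,fx=2.4,fy=2.4,interpolation=cv2.INTER_CUBIC))
print(r.get_state()["clock"],r.get_state()["ft_force"])
E
```

```text
L [array([332.7, 187.5]), array([342.7, 187. ]), array([351.6, 186.1])]
R [array([289.8, 259.6]), array([298.2, 261.4]), array([307.5, 262.5])]
[array([293.1, 152.7]), array([310.1, 153.2]), array([329.2, 153.2]), array([346.2, 152.7]), array([294.9, 228.4]), array([310.8, 230.4]), array([328.6, 230.4]), array([344.4, 228.4])]
13.8417 [-0.04918136  0.04868379  0.25416126]
```

View pics/w4.png

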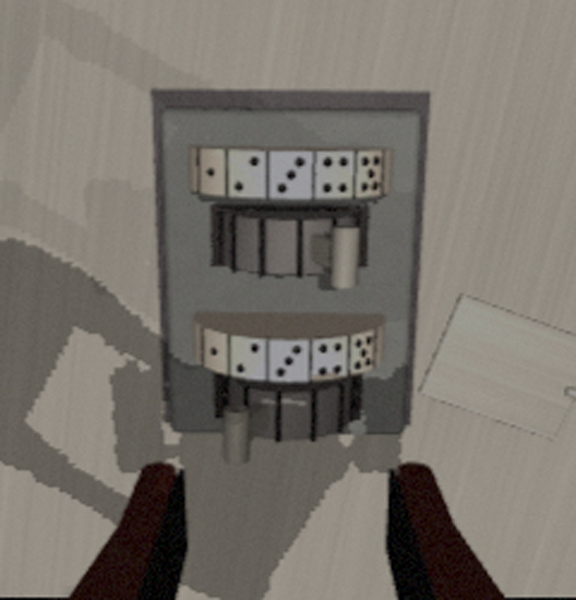

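From above, the left bar is at column 343.7 (predicted 342.7 for +0.4) and the right bar at 298.3 (predicted 298.2 for -0.4). Correcting for the disc lines' offset gives about +0.39 and -0.41 rad. The gripper is clear of everything, so I'm handing in.

```bash
python3 -c "
from cell import r
print(r.job_done(), r.get_state()['clock'])"
```

```text
the job is handed in; nothing more can be done
the job is handed in; nothing more can be done
```

The price block now shows 4-2, and I've handed the job in. I pinched each crossbar of the two-wheel block and carried it along its arc: the left wheel to four dots, the right wheel to two dots.

- **Wheel angles:** the last picture, from the wrist camera above the block, gives about +0.39 rad on the left and -0.41 rad on the right. Both are well within the 0.18 rad tolerance.
- **Camera disagreement:** the scene camera agreed on the left wheel. It showed the right bar about 1.6 px sideways from its predicted spot. I put this down to a block position error of a few millimetres, because the view from above matched within 0.1 px.
- **Forces and time:** the tool force stayed under about 12 N at the points I read it. The clock stood at about 14 s at the last check before hand-in.
- **At hand-in:** the gripper was open and clear above the block. I never went near the one-wheel block, and I did not check it again in a picture.

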